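Clear the stamp box and hold the stamp ready above it

ROBOT

A 6-joint arm with a two-finger parallel gripper is mounted at the origin on the work surface. World frame = base frame: x ahead of the robot, y to its left, z up, the work surface at z = 0. Lengths are in mm, angles in rad, forces in N, time in s.
With the tool pointing down it reaches from about 400 to 825 mm from the base axis. Payload 7 kg.
Tool frame: the origin (TCP) lies at the very end of the fingers, on their centre line; the grasp point (between the pads) lies 19 mm behind it (manip.grasp_offset is the distance from the TCP to the grasp point, in mm); z points along the fingers, y is the line along which they close (so a half turn about z gives the same grasp; the last joint's range is limited). The gripper opens to 88 mm and grips with 3 to 60 N. Pads are 19 mm wide; open, the fingers measure 130 mm over their backs; the gripper's body (78 mm by 193 mm) begins 47 mm behind the grasp point.
Start: joints at [-1.032, 0.359, 0.012, 0, -1.224, -0.288], TCP at [167.495, -653.866, 205.461] pointing down, gripper open.
Joint ranges: [-3.07, 3.07], [-1.43, 2.12], [-1.02, 1.25], [-3.03, 1.67], [-3.05, -0], [-3.03, 3.03]. Speed limits (rad/s): [2.39, 2.39, 3.01, 3.14, 3.14, 3.14].

INTERFACE

Orientations are given as a unit quaternion [x, y, z, w].
In Python, from workcell import manip, imaging gives the robot as it stands. Calls block until the motion is done:
- manip.move_ptp(position, orientation): joint-space move of the TCP to a pose.
- manip.movel(position, ori=None, feed=150): straight line of the TCP; ori=None keeps the orientation; feed is the mean speed in mm/s.
- manip.move_j(angles): joint-space move.
- manip.move_gripper(opening, effort=None): finger opening in mm; effort is the grip in N (None keeps the last); returns when the fingers have stopped.
- manip.pause(seconds).
- manip.solve_ik(position, orientation): joint angles nearest the present ones, or None.
- manip.get_obs(): the state.
- imaging.camera(name): name is "side" or "top"; returns a dict with "frame" (420x560x3 uint8, red, green, blue), "z_map" (420x560 float32, mm along the optical axis (not along the pixel's ray), 0 where there is no reading), "fov_y" (degrees; the focal length in pixels is half the picture's height over the tangent of half this angle, whatever the lens; pixels are square), "cx", "cy" (the principal point, pixels), "extrinsics" (4x4, takes a point from camera to world coordinates). Camera axes: x right, y down, z forward; pixel columns grow to the right and rows downward; lengths in mm; the calibration is good to about 2 mm. A picture is of the moment at which its call begins.
A pose or a line that the arm cannot do raises manip.IKError and nothing moves.
- manip.finish_job(): hands the job in; it is judged then, once.
The state is a dict: "t": time; "joint_pos": joint angles; "joint_velocities": joint speeds; "tau": joint torques, N m; "position": TCP position; "orientation": TCP orientation; "wrist_force": force on the tool from outside, world axes, zero at the start; "moment": the same for the moment, N m; "width": finger opening in mm; "grip_force": force on a finger pad.
Only numpy, scipy, OpenCV 4.12 (cv2) and the standard library are available. Lean on these libraries where they do the work, as an engineer would, in place of code of your own. Each camera call takes 0.05 s, during which the arm holds its last target. There are 200 camera calls.

TASK

Slide the grey mug sideways, without lifting it, off the red stamp box on the slip and onto the yellow ring marked on the desk pad, and let go of it. Then take the stamp from the ink pad, carry it over the top of the file rack, and finish while holding it upright about a centimetre above the red box, centred on it and square with it, ready to stamp. The inked stamp must never touch the desk pad or the slip; do not knock the rack, and leave the other things on the desk where they are.

Things in the scene. Friction and masses are not known exactly. Their poses are not given: they have to be found in the camera images.
- mug_center (a point): grey ceramic mug, 62 mm across at the rim, 85 mm tall, wall 4 mm, open at the top, about 0.3 kg, standing at the start upon the red stamp box. This point is on its axis half-way up (42.5 mm above its foot). Its z axis points up; its +y axis points to its handle, a loop of 10 mm bar that stands out from the wall on that side only, to 67 mm from the axis, and may be turned up to about 35 degrees from straight away from the robot; its outside is free on the +x and -x sides
- mark_center (a point): centre of the flat yellow ring (72 mm across) printed on the desk pad, level with the pad: the mug's new place. It lies 80 to 90 mm to one side or the other of the red box, along the pad's y axis; a flat blue note lies on the opposite side
- stamp_box (a point): centre of the red rectangle (46 mm along its x, 80 mm along its y) printed on the white slip in the middle of the grey desk pad; the slip is flat on the pad, and this point is on the pad's upper face. Pad 220 mm (x) by 290 mm (y), 3 mm thick, fixed to the desk; z up. The pad is either on the left or on the right of the rack
- stamp_center (a point): hand stamp, 80 mm tall, 0.12 kg. Its foot is a black block 26 mm (x) by 60 mm (y), 24 mm high; above it stands a wooden grip 22 mm (x) by 44 mm (y), 56 mm high, with flat sides. This point is on its middle line half-way up, 40 mm above its printing face (the underside). z up. It stands on the ink pad at the start
- ink_pad: open ink pad with blue felt, 85 mm (x) by 125 mm (y), 14 mm high, fixed to the desk on the other side of the rack from the desk pad; origin at the centre of its underside
- rack: clear acrylic file rack with three coloured folders, fixed to the desk, 240 mm long (x), 122 mm wide (y), 150 mm high with the folders; origin at the centre of its underside, x along its slots. It stands between the ink pad and the desk pad
- desk_pad: the grey desk pad; origin at the centre of its underside, 3 mm below point stamp_box; same axes
- mug: the grey mug; origin at the centre of its foot, axes as for point mug_center
- stamp: the stamp; origin at the centre of its printing face, axes as for point stamp_center
- stapler: steel stapler, 140 mm by 36 mm, 54 mm high, loose, farther from the robot than the ink pad; origin at the centre of its underside, long along its x. Leave alone
- highlighter: flat orange highlighter, 120 mm by 24 mm, 15 mm high, loose, lying between the robot and the ink pad; origin under its middle, long along its x. Leave alone
Things that resemble listed ones, but are neither listed nor needed, are in the scene too. There is more than one size of the stamp; the job needs the middle-sized.

How it is judged:
By the outcome, as a careful person would: the job done as asked, in the order asked, and still so for the second after the job is handed in, while the arm keeps its last pose, push and grip.
It also fails if it takes over 64 s, if anything falls off the work surface, if the arm or the gripper's body presses on something with over 40 N, if the wrist force passes 120 N, or if a joint passes its speed limit or range.

## Working session

There is one attempt and no reset: what is moved stays moved. The work goes in short steps, each a Python script; the robot and the scene stay as the last script left them, time stands still between calls to the robot, and variables do not carry over. Pictures are saved under pics/ and viewed, at most 10 in all, crops included, and the job is handed in when it is done.

```bash
mkdir -p pics; ls; cat > h.py <<'E'
import numpy as np, cv2
from workcell import manip, imaging
def cloud(c):
    h,w=c["z_map"].shape; f=h/2/np.tan(np.radians(c["fov_y"])/2)
    u,v=np.meshgrid(np.arange(w),np.arange(h)); z=c["z_map"].astype(float)
    P=np.stack([(u-c["cx"])/f*z,(v-c["cy"])/f*z,z],-1); E=np.array(c["extrinsics"])
    P=P@E[:3,:3].T+E[:3,3]; P[z==0]=np.nan; return P
def ray(c,uv,zp):
    f=c["z_map"].shape[0]/2/np.tan(np.radians(c["fov_y"])/2); E=np.array(c["extrinsics"])
    uv=np.atleast_2d(np.asarray(uv,float))
    d=np.c_[(uv[:,0]-c["cx"])/f,(uv[:,1]-c["cy"])/f,np.ones(len(uv))]@E[:3,:3].T
    return E[:3,3]+d*((zp-E[2,3])/d[:,2])[:,None]
def save(c,n): cv2.imwrite("pics/"+n,cv2.cvtColor(c["frame"],cv2.COLOR_RGB2BGR))
E
python3 - <<'E'
from h import *
import pickle
for n in("top","side"):
    c=imaging.camera(n); save(c,n+"0.png"); pickle.dump(c,open(n+"0.pkl","wb"))
    print(n,c["fov_y"],c["cx"],c["cy"],np.round(c["extrinsics"],3).tolist())
print(manip.get_obs(), manip.grasp_offset)
E
```

```text
pics
top 47.016658292053805 275.442140002357 215.54451132653907 [[-0.01, -0.996, 0.084, 437.229], [-1.0, 0.011, 0.011, -41.475], [-0.012, -0.084, -0.996, 1355.55], [0.0, 0.0, 0.0, 1.0]]
side 50.14644123079572 270.6594791416965 204.79348619061156 [[0.987, -0.089, 0.135, 395.933], [-0.162, -0.531, 0.832, -890.115], [-0.002, -0.843, -0.538, 619.532], [0.0, 0.0, 0.0, 1.0]]
{'t': 0.1, 'joint_pos': array([-1.03194188e+00,  3.59326844e-01,  1.11487718e-02, -3.05432991e-04,
       -1.22413612e+00, -2.88118894e-01]), 'joint_velocities': array([-0.00092696, -0.00152764,  0.0019087 ,  0.00209074,  0.00065823,
       -0.00092319]), 'tau': array([-1.22171434e-03, -5.84165025e+01,  2.93753314e+01,  7.01560602e+00,
        1.02121293e-02, -6.74826288e-05]), 'position': array([ 167.33591739, -653.4292751 ,  204.60874887]), 'orientation': array([-1.24988009e-01,  9.92157952e-01,  7.52671484e-04, -1.73452083e-04]), 'wrist_force': array([ 0.28558823, -0.86207207,  0.3550448 ]), 'moment': array([-0.04204993,  0.03533505, -0.05417084]), 'grip_force': 0.0, 'width': 87.46942212025758} 18.8
```

View pics/top0.png

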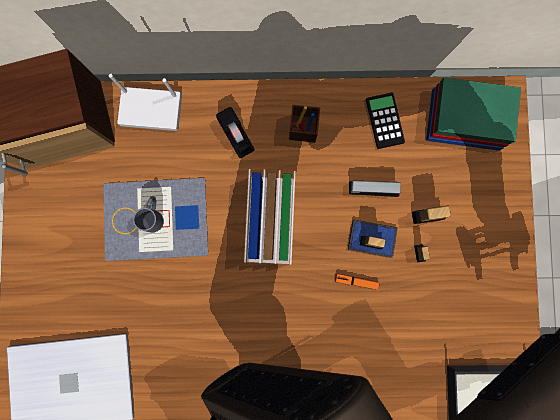

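View pics/side0.png

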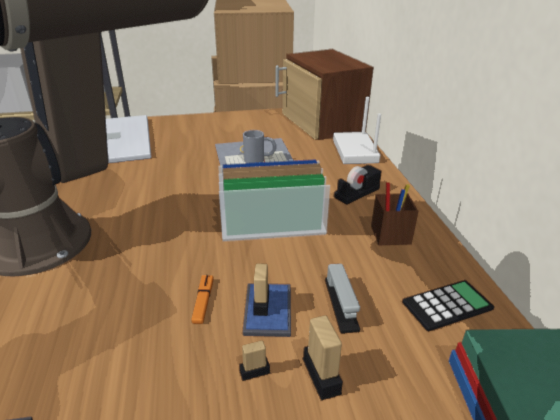

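The top view shows the pad on the left, around (155,219), with the mug at (150,220), the yellow ring at (125,221) and the blue note at (187,217). The rack is at (270,217).

There are three stamp candidates: one on the ink pad at (373,241), a large one at (432,214) and a small one at (422,253). The one on the ink pad fits, because it is middle-sized and stands on the blue felt. I'll confirm that with a crop and measurements.

```bash
python3 - <<'E'
from h import *
import pickle
t=pickle.load(open("top0.pkl","rb")); s=pickle.load(open("side0.pkl","rb"))
a=cv2.resize(t["frame"][165:275,95:215],None,fx=3.3,fy=3.3,interpolation=cv2.INTER_CUBIC)
b=cv2.resize(t["frame"][165:275,330:460],None,fx=3,fy=3.3,interpolation=cv2.INTER_CUBIC)
cv2.imwrite("pics/crop.png",cv2.cvtColor(np.hstack([a,b]),cv2.COLOR_RGB2BGR))
hsv=cv2.cvtColor(t["frame"],cv2.COLOR_RGB2HSV); P=cloud(t); H,S,V=[hsv[...,i].astype(int) for i in range(3)]
def box(m,zp,name,sub=(0,0)):
    n,l,st,ce=cv2.connectedComponentsWithStats(m.astype(np.uint8)); 
    i=1+np.argmax(st[1:,4]); vu=np.argwhere(l==i)[:,::-1]; W=ray(t,vu,zp)
    r=cv2.minAreaRect(W[:,:2].astype(np.float32)); print(name,len(vu),ce[i].round(1),np.round(r[0],1),np.round(r[1],1),round(r[2],1)); return W
def roi(u0,u1,v0,v1):
    m=np.zeros(H.shape,bool); m[v0:v1,u0:u1]=1; return m
box(roi(95,215,170,270)&(V>0)&~((H<20)&(S>90)),3,"pad")
box(roi(100,215,170,270)&(H<35)&(H>18)&(S>90)&(V>130),3,"ring")
box(roi(100,215,170,270)&((H<8)|(H>172))&(S>120),3,"red")
box(roi(100,215,170,270)&(H>100)&(H<125)&(S>120),3,"note")
box(roi(100,215,170,270)&(S<30)&(V>190),3,"slip")
box(roi(340,405,205,265)&(H>100)&(H<130)&(S>100),14,"ink")
for n,r,lo,hi in(("mid stamp",roi(345,400,215,262),75,110),("large",roi(405,460,195,228),75,140),("small",roi(405,440,235,270),30,80),("mugrim",roi(100,215,170,250),75,110),("mug handle",roi(100,215,170,250),35,110),("rack",roi(235,305,160,275),60,200)):
    m=r&(P[...,2]>lo)&(P[...,2]<hi)
    if m.sum()<5: print(n,"none");continue
    Q=P[m]; rr=cv2.minAreaRect(Q[:,:2].astype(np.float32))
    print(n,m.sum(),"zmax/med",np.percentile(Q[:,2],[50,98]).round(1),np.round(rr[0],1),np.round(rr[1],1),round(rr[2],1),Q[:,:2].min(0).round(0),Q[:,:2].max(0).round(0))
PS=cloud(s)
m=np.zeros(H.shape,bool); m[260:320,245:275]=1
for lo,hi in((50,92),(20,36)):
    Q=PS[m&(PS[...,2]>lo)&(PS[...,2]<hi)]; print("side mid",len(Q),Q.min(0).round(0),Q.max(0).round(0))
E
```

```text
pad 7983 [154.8 219.1] [546.4 313.9] [220.7 290.6] 2.5
ring 90 [122.2 220.4] [543.6 402.3] [73.8 65.1] 0.8
red 22 [167.4 221.9] [538.7 276.4] [17.5 43.9] 62.0
note 549 [186.5 217.1] [550.4 224.3] [67.4 65. ] 0.4
slip 838 [159.1 229.9] [546.2 312. ] [180.   93.1] 0.8
ink 837 [372.9 237. ] [ 485.3 -295.5] [113.   73.1] 79.0
mid stamp 155 zmax/med [92.7 98. ] [ 474.1 -289.1] [44.5 22. ] 77.0 [ 461. -312.] [ 488. -266.]
large 298 zmax/med [105.7 112.2] [ 547.2 -449.4] [29.4 60.3] 7.8 [ 530. -480.] [ 564. -418.]
small 123 zmax/med [59.7 65.5] [ 443.  -424.2] [34.  17.9] 10.5 [ 426. -435.] [ 461. -414.]
mugrim 177 zmax/med [85.6 91.1] [547.6 323.1] [79.2 61.9] 24.0 [510. 289.] [596. 350.]
mug handle 387 zmax/med [72.7 90.7] [553.6 323.1] [90.7 61.2] 15.0 [509. 289.] [604. 350.]
rack 3349 zmax/med [140.4 152.5] [539.9 -12.6] [120.1 239.4] 86.8 [418. -79.] [662.  53.]
side mid 252 [ 460. -314.   50.] [ 489. -277.   92.]
side mid 107 [ 457. -323.   20.] [ 489. -286.   36.]
```

View pics/crop.png

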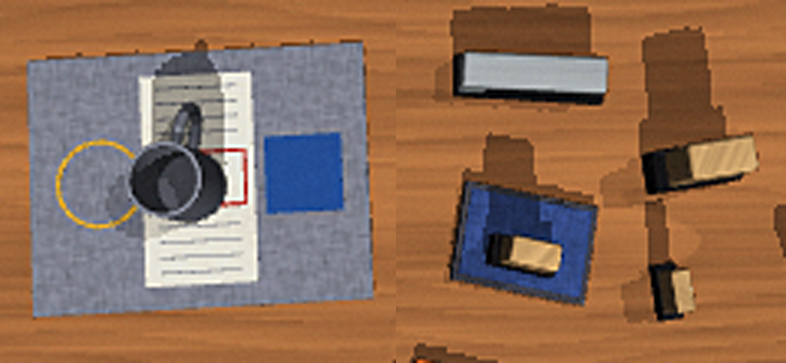

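The crop confirms it. The stamp on the blue pad has a 44.5 x 22 mm grip and its top is at z≈94 (14+80), so it is the middle-sized one. The other two measure 60 x 29 and 34 x 18. Next I'll refine the mug, ring and stamp positions with ray casts at their known heights.

```bash
python3 - <<'E'
from h import *
import pickle
from scipy.optimize import least_squares
t=pickle.load(open("top0.pkl","rb")); s=pickle.load(open("side0.pkl","rb"))
hsv=cv2.cvtColor(t["frame"],cv2.COLOR_RGB2HSV); P=cloud(t); H,S,V=[hsv[...,i].astype(int) for i in range(3)]
def roi(u0,u1,v0,v1):
    m=np.zeros(H.shape,bool); m[v0:v1,u0:u1]=1; return m
circ=lambda W,R: least_squares(lambda p:np.hypot(W[:,0]-p[0],W[:,1]-p[1])-R,W[:,:2].mean(0),loss="soft_l1")
uv=lambda m: np.argwhere(m)[:,::-1]
r=circ(ray(t,uv(roi(100,215,170,270)&(H<35)&(H>18)&(S>90)&(V>130)),3),35.5); print("ring",r.x,r.cost)
W=ray(t,uv(roi(130,172,200,236)&(P[...,2]>81)),88); r=circ(W,29.5); print("rim",r.x,r.cost,len(W))
c=r.x; Q=P[roi(130,172,170,240)&(P[...,2]>25)]; d=Q[:,:2]-c; k=np.hypot(*d.T)>38; 
print("handle",d[k].mean(0),np.degrees(np.arctan2(*d[k].mean(0)[::-1])),np.hypot(*d.T).max(),k.sum())
m=roi(345,400,215,262)&(P[...,2]>84)
for mm,n in((m,"mid"),):
    rr=cv2.minAreaRect(ray(t,uv(mm),94)[:,:2].astype(np.float32)); print(n,rr)
    # colour: wood on top
wood=roi(358,390,230,250)&(H<30)&(V>120); rr=cv2.minAreaRect(ray(t,uv(wood),94)[:,:2].astype(np.float32)); print("wood",rr)
# side: wood mask of stamp -> top points
PS=cloud(s); Q=PS[255:320,240:280].reshape(-1,3); Q=Q[Q[:,2]>88]; print("side top",len(Q),Q.mean(0),cv2.minAreaRect(Q[:,:2].astype(np.float32)))
Q=PS[120:175,240:275].reshape(-1,3); Q=Q[(Q[:,2]>82)&(Q[:,0]<c[0]+33)]; r=circ(Q,29.5); print("side rim",len(Q),r.x, np.percentile(Q[:,2],95))
# ink pad & pad edges via lines
for n,m,z in(("ink",roi(340,405,205,265)&(H>100)&(H<130)&(S>100),14),("slip",roi(100,215,170,270)&(S<40)&(V>180),3)):
    cnt=ray(t,uv(m),z)[:,:2].astype(np.float32); print(n,cv2.minAreaRect(cnt))
E
```

```text
ring [542.65725041 398.81415385] 49.520368932341974
rim [539.4824776 319.0196831] 118.33169579022453 129
handle [51.30130936 -9.51676186] -10.509313902990094 65.94589653458968 65
mid ((474.0522766113281, -288.201416015625), (45.1832275390625, 22.070032119750977), 77.09453582763672)
wood ((472.777587890625, -287.275634765625), (46.2908935546875, 22.52142906188965), 78.03167724609375)
side top 234 [ 474.05857054 -293.84573159   94.08373683] ((474.56536865234375, -290.234130859375), (45.94327926635742, 22.024065017700195), 77.94624328613281)
side rim 564 [511.70010808   9.12388016] 151.99018674768905
ink ((485.8108215332031, -291.8869323730469), (120.01265716552734, 79.11943054199219), 78.84947204589844)
slip ((546.3675537109375, 313.9547424316406), (180.4511260986328, 96.65068817138672), 2.5859620571136475)
```

```bash
cat >> h.py <<'E'
def q(phi): a=np.radians(phi+90)/2; return [np.cos(a),np.sin(a),0,0]
def st(n=""):
    o=manip.get_obs(); print(n,round(o["t"],2),o["position"].round(1),"w",round(o["width"],1),"grip",round(o["grip_force"],1),"F",o["wrist_force"].round(1),"j6",round(o["joint_pos"][5],2))
E
python3 - <<'E'
from h import *
import pickle
o=manip.get_obs()["position"]
Q=q(79.5)
for p in ([540,319.5,240],[540,319.5,38]): print(manip.solve_ik(p,Q))
manip.movel([o[0],o[1],245],feed=200)
manip.move_ptp([540,319.5,230],Q); st("above")
manip.movel([540,319.5,38],feed=150); st("down")
manip.move_gripper(55,12); st("grip")
c=imaging.camera("top"); save(c,"grip.png")
E
```

```text
[ 0.84492927  0.26177611 -0.04672577  0.         -1.26229445 -2.59898517]
[ 0.84492927  0.43072211 -0.29682241  0.         -0.8432518  -2.59898517]
above 4.08 [540.3 319.  230. ] w 87.5 grip 0.0 F [ 0.2 -0.6  0.3] j6 -2.6
down 5.51 [540.5 319.9  38.9] w 88.0 grip 0.0 F [-0.4 -0.4 -0.1] j6 -2.6
grip 6.08 [540.2 319.7  38.3] w 60.5 grip 12.0 F [-0.1  1.   1.6] j6 -2.6
```

```bash
python3 - <<'E'
from h import *
manip.movel([542.7,398.8,38],feed=50); st("slid")
manip.move_gripper(88,12); manip.pause(.2); st("open")
manip.movel([542.7,398.8,200],feed=150); st("up")
manip.movel([480,250,245],feed=250)
c=imaging.camera("top"); save(c,"slid.png")
import pickle; pickle.dump(c,open("slid.pkl","wb"))
cv2.imwrite("pics/slidc.png",cv2.cvtColor(cv2.resize(c["frame"][165:275,85:215],None,fx=4,fy=4),cv2.COLOR_RGB2BGR))
st()
E
```

```text
slid 7.86 [542.6 397.4  38.2] w 60.1 grip 12.0 F [ 0.1 -4.4  5.4] j6 -2.68
open 8.75 [542.7 398.8  38. ] w 87.5 grip 0.0 F [ 0.8 -0.4 -0.5] j6 -2.68
up 9.98 [542.2 398.4 198.8] w 88.1 grip 0.0 F [-0.3  0.1 -0. ] j6 -2.68
 10.85 [480.3 250.8 244.3] w 87.6 grip 0.0 F [-0.2 -0.1 -0.8] j6 -2.6
```

View pics/slidc.png

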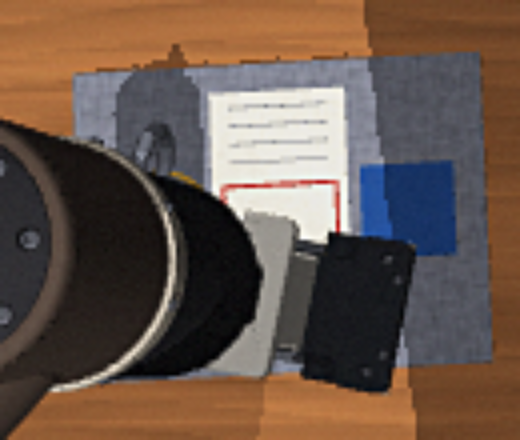

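The arm hides the mug in this view. I'll move to above the stamp, which I need to do anyway, and check the mug from there.

```bash
cat > chk.py <<'E'
from h import *
from scipy.optimize import least_squares
def masks(t):
    hsv=cv2.cvtColor(t["frame"],cv2.COLOR_RGB2HSV); return [hsv[...,i].astype(int) for i in range(3)]
def roi(u0,u1,v0,v1):
    m=np.zeros((420,560),bool); m[v0:v1,u0:u1]=1; return m
uv=lambda m: np.argwhere(m)[:,::-1]
circ=lambda W,R: least_squares(lambda p:np.hypot(W[:,0]-p[0],W[:,1]-p[1])-R,W[:,:2].mean(0),loss="soft_l1")
E
python3 - <<'E'
from chk import *
for phi in(-13,167):
  for p,f in(([474,-289,260],0),([546.4,313.9,260],15.5)):
    print(phi,f,manip.solve_ik(p,q(phi+f)))
j=manip.solve_ik([474,-289,260],q(167)); j2=manip.solve_ik([474,-289,260],q(-13))
cur=manip.get_obs()["joint_pos"]
phi=167 if j is not None and (j2 is None or abs(j[5]-cur[5])<abs(j2[5]-cur[5])) else -13
print("use",phi); manip.move_ptp([474,-289,240],q(phi)); st()
t=imaging.camera("top"); H,S,V=masks(t); P=cloud(t); save(t,"after.png")
cv2.imwrite("pics/afterc.png",cv2.cvtColor(cv2.resize(t["frame"][165:275,85:215],None,fx=4,fy=4),cv2.COLOR_RGB2BGR))
W=ray(t,uv(roi(90,150,190,240)&(P[...,2]>81)),88); r=circ(W,29.5); print("rim",r.x,len(W),W.min(0),W.max(0))
m=roi(130,180,195,240)&((H<8)|(H>172))&(S>90); W=ray(t,uv(m),3); print("red",m.sum(),cv2.minAreaRect(W[:,:2].astype(np.float32)))
E
```

```text
-13 0 None
-13 15.5 [ 0.83072928  0.256902   -0.00830903  0.         -1.30558529  2.35449661]
167 0 [-0.19476475  0.12973429 -0.16846029  0.         -1.27260174 -0.03212805]
167 15.5 [ 0.83072928  0.256902   -0.00830903  0.         -1.30558529 -0.78709605]
use 167
 13.04 [ 474.4 -288.6  239.8] w 87.5 grip 0.0 F [ 0.7 -0.2 -0.4] j6 -0.03
rim [542.13828448 395.96690871] 130 [513.38264711 365.15335483  88.        ] [579.77937057 426.41482625  88.        ]
red 106 ((546.447021484375, 314.28912353515625), (49.24181365966797, 82.72654724121094), 2.4004549980163574)
```

View pics/afterc.png

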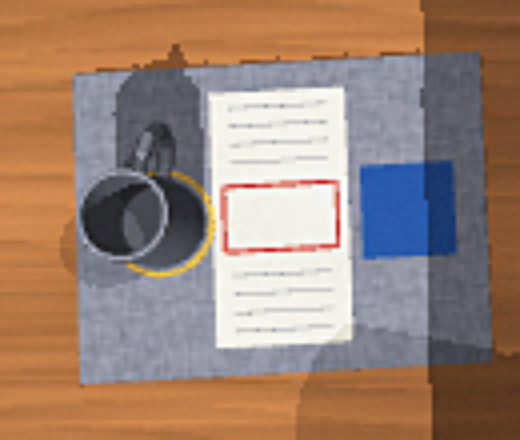

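The picture shows the mug standing inside the yellow ring, with its rim at about (125,213) in the crop and its centre at about (542,396) against the ring's (543,399). The red box is clear, centred at (546.4,314.2) with a yaw of 2.5°. Next is the stamp grasp.

```bash
python3 - <<'E'
from chk import *
import pickle
manip.move_gripper(56,20)
manip.movel([474,-289.2,49],feed=130); st("down")
manip.move_gripper(15,30); st("grip")
manip.movel([474,-289.2,80],feed=60); 
manip.movel([474,-289.2,265],feed=150); manip.pause(.3); st("up")
t=imaging.camera("top"); s=imaging.camera("side"); save(t,"lt.png"); save(s,"ls.png")
pickle.dump((t,s),open("lift.pkl","wb"))
E
```

```text
down 15.46 [ 474.5 -289.3   49.7] w 56.0 grip 0.0 F [ 0.6 -0.6 -0.2] j6 -0.03
grip 16.11 [ 474.  -289.2   49. ] w 21.9 grip 29.9 F [-0.9 -0.1  0.2] j6 -0.03
up 18.46 [ 473.9 -289.2  264.6] w 22.0 grip 29.9 F [-0.   0.3 -0.4] j6 -0.03
```

View pics/ls.png

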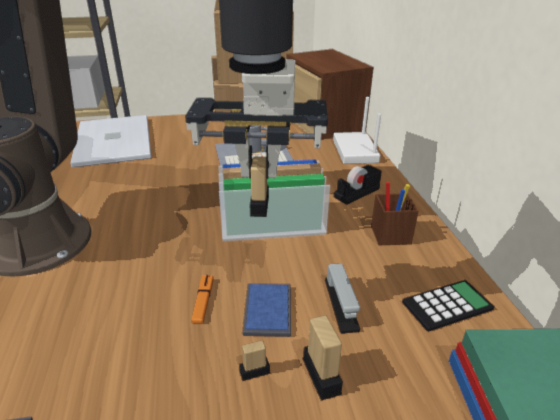

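The side view shows the stamp held upright at about (259,180), with the ink pad empty below it. I'll measure how it sits in the hand from its near end face and lower edge, then carry it over the rack.

```bash
cat > foot.py <<'E'
from chk import *
def foot(s,tcp,yaw):
    P=cloud(s); y=np.radians(yaw); R=np.array([[np.cos(y),np.sin(y),0],[-np.sin(y),np.cos(y),0],[0,0,1]])
    L=(P-np.asarray(tcp))@R.T   # stamp axes, origin TCP
    ok=np.isfinite(L).all(-1)&(abs(L[...,0])<25)&(abs(L[...,1])<45)&(L[...,2]<18)&(L[...,2]>-45)
    Q=L[ok]; F=Q[(Q[:,2]<-16)&(Q[:,2]>-31)]; near=F[F[:,1]<np.percentile(F[:,1],5)+6]
    G=Q[(Q[:,2]>-7)&(Q[:,2]<-1)]; gn=G[G[:,1]<np.percentile(G[:,1],5)+6] if len(G) else G
    print("n",len(Q),"foot end y med",np.median(near[:,1]).round(1),"x range",np.percentile(near[:,0],[2,98]).round(1),"zmin",np.percentile(Q[:,2],[0.5,2]).round(1),
      "grip end y",len(gn) and np.median(gn[:,1]).round(1))
    a=np.polyfit(near[:,0],near[:,1],1); b=np.polyfit(near[:,2],near[:,1],1); print("end slope yaw deg",np.degrees(a[0]).round(1),"pitch deg",np.degrees(b[0]).round(1))
E
python3 - <<'E'
from foot import *; import pickle
t,s=pickle.load(open("lift.pkl","rb")); foot(s,[473.9,-289.2,264.6],-13)
manip.movel([546.4,314.2,265],ori=q(182.5),feed=180); st("over")
manip.movel([546.4,314.2,75],feed=130); manip.pause(.3); st("low")
s=imaging.camera("side"); t=imaging.camera("top"); save(s,"lows.png"); save(t,"lowt.png"); pickle.dump((t,s),open("low.pkl","wb"))
foot(s,manip.get_obs()["position"],2.5)
cv2.imwrite("pics/lowc.png",cv2.cvtColor(np.hstack([cv2.resize(s["frame"][80:190,190:310],(390,360)),cv2.resize(t["frame"][150:280,85:225],(390,360))]),cv2.COLOR_RGB2BGR))
E
```

```text
n 571 foot end y med -29.9 x range [-10.5  14.1] zmin [-33.9 -33. ] grip end y -21.4
end slope yaw deg 2.3 pitch deg 0.9
over 22.08 [546.4 313.9 265.1] w 21.8 grip 29.9 F [ 0.3  0.3 -2. ] j6 -0.79
low 23.99 [546.5 314.3  75.3] w 21.5 grip 29.9 F [-0.   0.6 -0.6] j6 -0.79
n 192 foot end y med -29.5 x range [-12.1  14.1] zmin [-33.  -31.9] grip end y -22.1
end slope yaw deg -2.1 pitch deg -3.1
```

View pics/lowc.png

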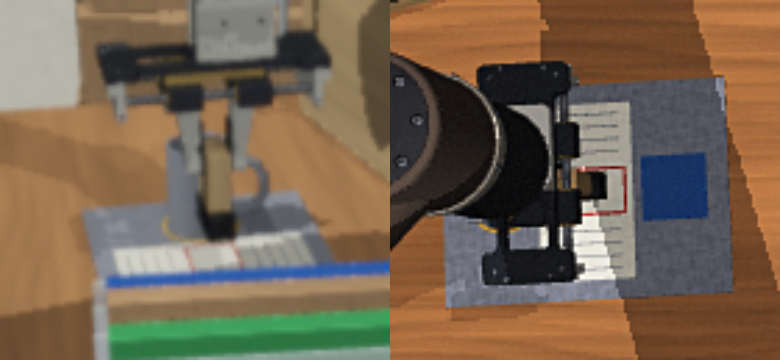

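The foot's end face is about 29.7 mm from the TCP, where 30 is expected, so the stamp is centred in the hand, upright and square. I'll lower it to 10 mm above the box and check once more.

```bash
python3 - <<'E'
from foot import *
manip.movel([546.4,314.1,48.3],feed=40); manip.pause(.4); st("final")
s=imaging.camera("side"); foot(s,manip.get_obs()["position"],2.5)
t=imaging.camera("top"); P=cloud(t); H,S,V=masks(t)
cv2.imwrite("pics/fin.png",cv2.cvtColor(np.hstack([cv2.resize(s["frame"][80:190,190:310],(390,360)),cv2.resize(t["frame"][150:280,85:225],(390,360))]),cv2.COLOR_RGB2BGR))
E
```

```text
final 25.31 [546.4 314.1  48.4] w 21.5 grip 29.9 F [ 0.1 -0.7 -1.5] j6 -0.79
n 224 foot end y med -30.0 x range [-10.5  13.5] zmin [-44.8 -44.4] grip end y -22.0
end slope yaw deg -3.5 pitch deg 0.4
```

View pics/fin.png

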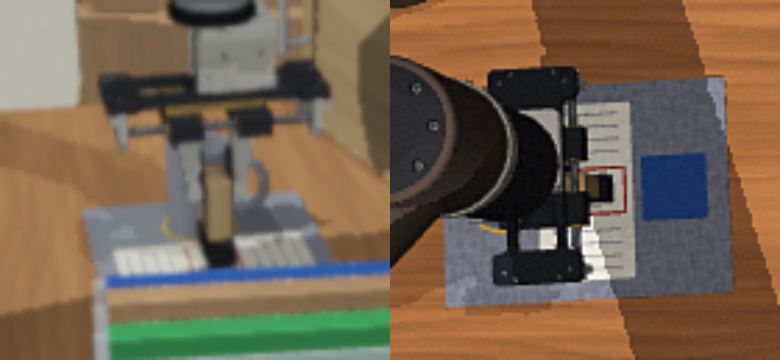

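The stamp hangs upright just above the slip, inside the red box at about (600,188) in the right half, with the mug standing clear behind it. The wrist force is near zero, so nothing is touching.

```bash
python3 -c "
from h import *
print(manip.finish_job())"
```

```text
the job is handed in; nothing more can be done
None
```

I handed the job in at about 25 s: the mug was slid onto the yellow ring, about 3 mm off its centre, and released, and the stamp is held upright and square about 10 mm above the red box's centre.

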